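# Pry open the keeping box and present the notched specimen plate

## Robot

A 6-joint arm with a two-finger parallel gripper is mounted at the origin on the work surface. World frame = base frame: x ahead of the robot, y to its left, z up, the work surface at z = 0. Lengths are in mm, angles in rad, forces in N, time in s.
With the tool pointing down it reaches from about 400 to 925 mm from the base axis. Payload 12.5 kg.
Tool frame: the origin (TCP) lies on the centre line of the jaws, within the pads' length; the fingertips stand ahead of it and the grasp point (between the pads) lies 6 mm ahead of it (manip.tip_reach is the z of the fingertips in the tool frame, in mm); z points along the fingers, y is the direction in which the jaws open and shut (so a half turn about z gives the same grasp; the last joint's range is limited). The gripper opens to 95 mm and grips with 3 to 60 N. Pads are 20 mm wide; open, the fingers measure 119 mm over their backs; the gripper's body (75 mm by 180 mm) begins 59 mm behind the grasp point.
Start: joints at [-1.387, 0.491, 1.559, -0, 1.092, -0.106], TCP at [178.623, -598.947, 239.661] pointing down, gripper open.
Joint ranges: [-3.1, 3.1], [-0.84, 2.19], [0.05, 2.79], [-1.13, 4.28], [0.06, 2.93], [-2.69, 2.69]. Speed limits (rad/s): [2.22, 2.22, 2.79, 3.14, 3.14, 3.14].

## Interface

Orientations are given as a 3x3 rotation matrix whose columns are the frame's x, y, z axes.
In Python, from cell import manip, viewer, job, nets gives the robot as it stands. The module is installed in compiled form; this text tells all that it offers.
- The arm moves only by the tool jog_arm, never from a script. Its argument "moves" is a list of rows, each a list of 6 numbers: the shift along the tool's x, y, z in m, then the turn, a rotation vector about the tool's x, y, z in rad. In form: [[tx, ty, tz, ax, ay, az], ...]. A call has 1 to 10 rows; each row is the pose to reach, as a shift and turn from the pose commanded when the call began, along the tool's axes at that moment; what a row does not reach only later rows make up. A row lasts 1/10 s, in which the tool goes at most 50 mm and 8.59 degrees, less where a joint would pass 70% of its speed; a pose out of reach is approached as far as the arm can. A call with a gripper value outside its range is refused whole. "hand" is the finger opening in m, from 0 to 0.0951, set as the call begins (left out, the last holds). The fingers move at their own pace and stop on an object; the grip force is fixed at half the most. Time passes only in rows, so rows that repeat a pose let the fingers close. It gives the time, the measured TCP pose, the force and the opening at its end, in the units of the state.
- manip.observe(): the state, without advancing time (a new reading comes with each control period).
- viewer.snapshot(name): name is "scene" or "top" or "wrist"; returns the picture (420x560x3 uint8, blue, green, red); there is no depth.
- viewer.calibration(name): a dict with "fx", "fy", "cx", "cy" (pixels), "position" and "attitude" of the camera in the world; the wrist camera has in their place "mount" (4x4, takes a point from camera to tool coordinates, whose origin is the TCP and whose axes are the flange's). Camera axes: x right, y up, looking along -z (the intrinsics and any distortion apply to the point x, -y, -z); pixel columns grow to the right and rows downward; lengths in mm; the calibration is good to about 2 mm. A picture is of the moment at which its call begins: read the wrist's pose just before it. calibration takes no time and is no camera call.
- job.job_done(): hands the job in, once; it reports no verdict.
Trained networks look in the newest picture that a camera, given by its name, has taken for a name from the list of things; names that differ only in an ending like _2 or _b are one class to them, and where a whole thing is asked for, a point or a joint stands for the part that bears it (a point fixed in the world has none). Each returns a list of dicts, best first, with "score" (0 to 1); they miss things now and then, are a little off and sometimes report something else, mostly with a low value. They report only what shows in the picture. A call takes as long as a camera call. They do not tell look-alikes from the thing itself.
- nets.look_for(name, camera): "position" ([x, y, z] in mm, in world coordinates, good to about 4 mm: the middle of the surface that is visible of it).
- nets.trace(name, camera): "region" (420x560 bool, what is visible of it).
The state is a dict: "clock": time; "qpos": joint angles; "joint_vel": joint speeds; "joint_efforts": joint torques, N m; "ee_pos": TCP position; "eef_rot": TCP orientation; "ft_force": force on the tool from outside, world axes, zero at the start; "ft_torque": the same for the moment, N m; "opening": finger opening in mm.
Only numpy, scipy, OpenCV 4.12 (cv2) and the standard library are available. Lean on these libraries where they do the work, as an engineer would, in place of code of your own. Each camera call takes 0.05 s, during which the arm holds its last target.

## Task

Pry up the box's lid with the ink knife (not with the gripper) and turn it right over until it lies open, then lay the knife flat on the bench. Take the specimen plate out of its stand, gripping it clear of its frosted end (the end with the notched corner), and hold it up about 20 cm above the middle of the job card, long edge level and tilted about 45 degrees so that the label side looks up at a slant. Finish while still holding it there, and do not disturb the ink tin or the loose wood pieces.

Things in the scene. Friction and masses are not known exactly. Their poses are not given: they have to be found in the camera images.
- plate_center (a point): Centre of the specimen plate, a stiff glassy greenish-grey slab 90 long x 9 thick x 45 mm tall, about 50 g, standing on a long edge in the stand in the box (centre 31.5 mm, upper edge 54 mm above the bench), facing any way. Axes: x along its length toward the frosted end (the last 30 mm), y out of the label face, z up. Frosting and a blank paper label are on the +y face only.
- plate_notch (a point): Middle of the 12 x 12 mm square notch cut through the plate's upper corner at its frosted end, 39 mm along x and 16.5 mm above the plate's centre; same axes. It tells both end and side: looking at the label side, notch up, the notch is at the left.
- stand: Fixed dark wooden stand in the middle of the box: disc 96 mm across, 4 mm thick, and two rails 78 mm long, 22 mm wide, tops 14 mm above its underside, forming an 11 mm wide slot along its x; the plate stands in it 10 mm deep and lifts straight up. Origin: centre of its underside, 5 mm above the bench; x toward the plate's frosted end.
- box: Fixed wooden keeping box, 132 x 132 mm outside, walls 6 mm thick, rim 64 mm above the bench; origin at the centre of its underside, x from the front wall (nearer the robot) to the hinge wall, z up. Inside 120 x 120 mm, floor 5 mm thick.
- box_slot (a point): Centre of the pry slot, a gap 60 mm wide and 14 mm high (50 to 64 mm above the bench) in the middle of the top of the box's front wall, right under the lid; at box x = -63 mm, height 57 mm. The blade goes in level along the box's +x; up to 15 mm past this point is clear.
- lid_hinge (a point): Middle of the lid's hinge axis, along the box's y, at box x = +66 mm, height 64 mm (level with the lid's underside). The lid, 7 mm thick, 132 x 132 mm, 120 g, wooden frame with a clear pane, lies on the rim flush with the front wall.
- lid (a joint): Lid angle in rad: 0 shut, 1.57 upright, 2.9 fully open (leaning back beyond the hinge wall). Below upright it falls shut if let go; pushed past upright it falls fully open by itself.
- knife_grip (a point): Place to grip the ink knife, on its handle, near its centre of mass, half-way up (13 mm above the bench at the start). Dark wooden handle 18 mm wide, 26 mm high, from 85 mm behind this point to 20 mm ahead, then a brass collar to 32 mm. x points to the blade's tip, z up; lies loose on the bench, about 90 g.
- knife_tip (a point): Middle of the front end of the knife's flat, rigid steel blade, 100 mm ahead of the grip point at the same height; blade 24 mm wide, 3 mm thick, level, 68 mm of it bare.
- card: Job card, a white card on a board, 94 x 94 mm, 2 mm thick, fixed on the bench; origin at the centre of its underside.
- tin: Bystander: closed steel ink tin, 66 mm across, 45 mm high, loose; origin at the centre of its underside.
- woodtype: Bystander: wood printing block, 30 x 50 x 23 mm high, loose; origin at the centre of its underside.
- furniture: Bystander: wooden spacing stick, 120 x 14 x 18 mm high, loose; origin at the centre of its underside.
There are look-alikes about, which are no part of the job. What is shaped like the part that bears knife_grip but green or purple is not meant.

How it is judged:
By the outcome, as a careful person would: the job done as asked, in the order asked, and still so for the second after the job is handed in, while the arm keeps its last pose, push and grip.
It also fails if it takes over 72 s, if anything falls off the work surface, if the arm or the gripper's body presses on something with over 40 N, if the wrist force passes 120 N, or if a joint passes its speed limit or range.

## Working session

There is one attempt and no reset: what is moved stays moved. The work goes in short steps, Python scripts to look and compute and a tool call to move; the robot and the scene stay as the last step left them, time stands still between calls to the robot, and variables do not carry over. Pictures are saved under pics/ and viewed, and the job is handed in when it is done.

Besides the shell and the picture viewer there is one more tool, called after "Call:" in YAML: its name, and indented under it one key for each argument. jog_arm: Moves the arm, as the interface text tells. Its arguments: {"type":"object","properties":{"moves":{"type":"array"},"hand":{"type":"number"}},"required":["moves"]}

```bash
mkdir -p pics; ls
python3 - <<'E'
from cell import manip, viewer, job, nets
import cv2
s=manip.observe()
for k,v in s.items(): print(k,v)
print(manip.tip_reach)
for n in ["scene","top","wrist"]:
    print(n,viewer.calibration(n))
    cv2.imwrite(f"pics/{n}0.png",viewer.snapshot(n))
E
```

```text
pics
clock 0.0
qpos [-1.38657151e+00  4.91590885e-01  1.55943710e+00 -1.16553405e-05
  1.09166023e+00 -1.05606320e-01]
joint_vel [ 0.00142528 -0.0008455  -0.00173904 -0.00016875  0.0010908  -0.00120585]
joint_efforts [-2.31476428e-03 -6.12658167e+01 -2.58181232e+01  6.91869948e-02
  4.82838694e-02 -1.07860865e-04]
ee_pos [ 178.59776126 -598.73059386  239.04651274]
eef_rot [[ 9.58290621e-01  2.85795453e-01 -2.10857719e-04]
 [ 2.85795511e-01 -9.58290024e-01  1.07512806e-03]
 [ 1.05203863e-04 -1.09054733e-03 -9.99999400e-01]]
ft_force [-0.42570657  0.10573157 -0.56541911]
ft_torque [5.95909467e-02 5.51413086e-02 2.56805874e-06]
opening 95.11674838129242
25.0
scene {'fx': 425.11751006224233, 'fy': 425.11751006224233, 'cx': 278.79092883729845, 'cy': 217.06926971031626, 'position': array([1140.80938892,  291.50547658,  754.48570801]), 'attitude': array([[-0.36875175, -0.66225111,  0.65226192],
       [ 0.92930699, -0.24736019,  0.27422883],
       [-0.02026472,  0.70727393,  0.70664909]])}
top {'fx': 545.5784322621864, 'fy': 545.5784322621864, 'cx': 279.1813386877236, 'cy': 210.31224229802407, 'position': array([ 317.51963844,   28.62689408, 1467.29158591]), 'attitude': array([[-0.02871094,  0.9896605 , -0.1405268 ],
       [-0.99940948, -0.03107576, -0.01466243],
       [-0.01887781,  0.14002284,  0.9899683 ]])}
wrist {'fx': 317.6740915193993, 'fy': 317.6740915193993, 'cx': 280.8182023648502, 'cy': 203.69530185512136, 'mount': array([[-6.49388649e-05,  9.59564018e-01,  2.81490483e-01,
         7.86674274e+01],
       [ 9.99999939e-01,  1.58960126e-04, -3.11177684e-04,
        -7.51096079e-01],
       [-3.43340671e-04,  2.81490445e-01, -9.59563969e-01,
        -1.45090322e+02],
       [ 0.00000000e+00,  0.00000000e+00,  0.00000000e+00,
         1.00000000e+00]])}
```

View pics/scene0.png

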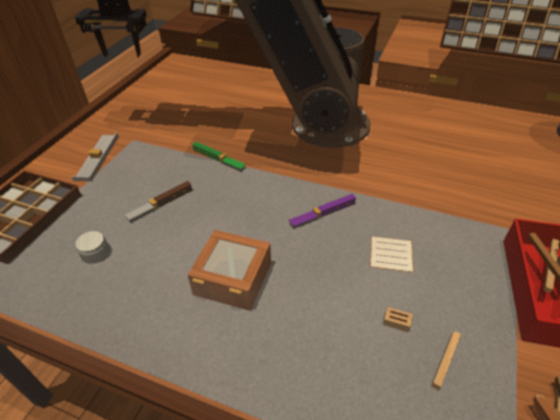

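View pics/top0.png

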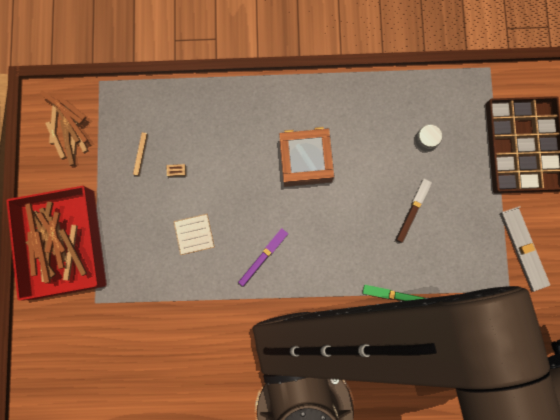

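View pics/wrist0.png

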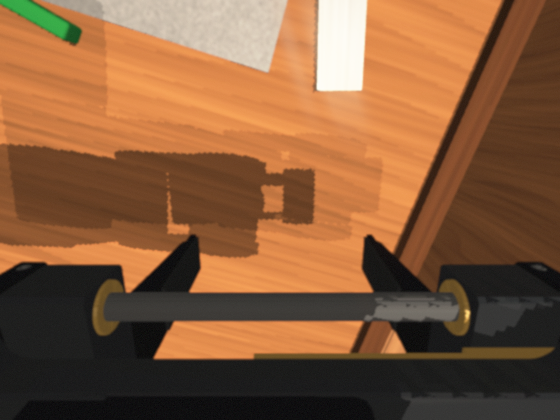

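The top picture shows three knife-like things: brown at (412,212), purple at (263,258) and green at (395,294), plus a grey steel bar at (525,248). The brown-handled knife with the steel blade fits the description. The box is at (306,157), card (194,234), tin (430,136), block (176,171) and stick (140,153).

```bash
cat > h.py <<'E'
from cell import manip, viewer, job, nets
import numpy as np, cv2
np.set_printoptions(precision=3,suppress=True)
def cam(name,s=None):
    c=viewer.calibration(name)
    if 'mount' in c:
        s=s or manip.observe()
        T=np.eye(4);T[:3,:3]=s['eef_rot'];T[:3,3]=s['ee_pos']
        M=T@c['mount'];return c,M[:3,3],M[:3,:3]
    return c,np.array(c['position']),np.array(c['attitude'])
def back(name,uv,z,s=None):
    c,p,R=cam(name,s); uv=np.atleast_2d(uv).astype(float)
    d=np.c_[(uv[:,0]-c['cx'])/c['fx'],-(uv[:,1]-c['cy'])/c['fy'],-np.ones(len(uv))]@R.T
    return p+d*((z-p[2])/d[:,2])[:,None]
def proj(name,P,s=None):
    c,p,R=cam(name,s); q=(np.atleast_2d(P)-p)@R
    return np.c_[c['cx']+c['fx']*q[:,0]/-q[:,2],c['cy']-c['fy']*q[:,1]/-q[:,2]]
E
python3 - <<'E'
from h import *
for n in ["top","scene"]:
    im=viewer.snapshot(n)
    for t in ["box","lid","knife_grip","knife_tip","card","tin","woodtype","furniture","plate_center","plate_notch","stand","box_slot","lid_hinge"]:
        print(n,t,[(np.round(r['position']),round(r['score'],2)) for r in nets.look_for(t,n)][:4])
    cv2.imwrite(f'pics/{n}1.png',im)
im=cv2.imread('pics/top1.png')
a=cv2.resize(im[110:200,260:350],(400,400),interpolation=cv2.INTER_CUBIC)
b=cv2.resize(im[165:255,370:460],(400,400),interpolation=cv2.INTER_CUBIC)
cv2.imwrite('pics/crop1.png',np.hstack([a,b]))
im=cv2.imread('pics/scene1.png')
a=cv2.resize(im[220:320,180:280],(400,400),interpolation=cv2.INTER_CUBIC)
b=cv2.resize(im[150:250,110:210],(400,400),interpolation=cv2.INTER_CUBIC)
cv2.imwrite('pics/crop2.png',np.hstack([a,b]))
print(manip.observe()['clock'])
E
```

```text
top box [(array([652., -26.,  66.]), 0.88)]
top lid [(array([656., -27.,  73.]), 0.8)]
top knife_grip [(array([ 515., -305.,   28.]), 0.91), (array([ 294., -226.,   15.]), 0.78), (array([405.,  89.,  26.]), 0.62)]
top knife_tip [(array([405.,  90.,  29.]), 0.85), (array([ 289., -229.,   13.]), 0.74), (array([ 512., -312.,   24.]), 0.59)]
top card [(array([461., 286.,   7.]), 0.7)]
top tin [(array([653., -26.,  71.]), 0.72), (array([ 700., -356.,   44.]), 0.57)]
top woodtype [(array([634., 325.,  25.]), 0.57)]
top furniture [(array([689., 427.,  18.]), 0.58)]
top plate_center []
top plate_notch []
top stand []
top box_slot [(array([651., -28.,  67.]), 0.57)]
top lid_hinge [(array([655., -26.,  68.]), 0.62)]
scene box [(array([681., -18.,  69.]), 0.97)]
scene lid [(array([669., -25.,  72.]), 0.82)]
scene knife_grip [(array([400., 105.,  14.]), 0.93), (array([ 288., -260.,   10.]), 0.87), (array([ 508., -305.,   14.]), 0.7)]
scene knife_tip [(array([ 508., -298.,   14.]), 0.78), (array([ 288., -258.,   14.]), 0.77), (array([683., -18.,  67.]), 0.74), (array([395., 106.,   9.]), 0.55)]
scene card [(array([468., 286.,   1.]), 0.61)]
scene tin [(array([ 716., -351.,   41.]), 0.69)]
scene woodtype [(array([649., 331.,  23.]), 0.85)]
scene furniture [(array([702., 426.,  18.]), 0.64)]
scene plate_center [(array([671., -23.,  69.]), 0.38)]
scene plate_notch []
scene stand []
scene box_slot [(array([681., -16.,  67.]), 0.64)]
scene lid_hinge [(array([680., -14.,  71.]), 0.79), (array([ 509., -302.,   14.]), 0.73)]
1.55
```

View crops.

View pics/crop1.png

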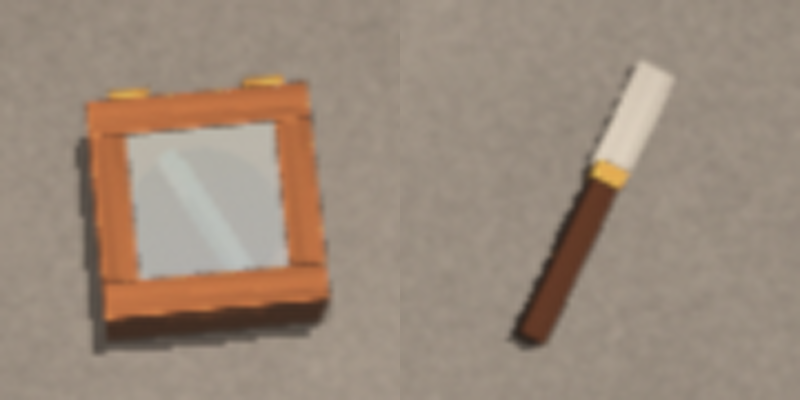

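View pics/crop2.png

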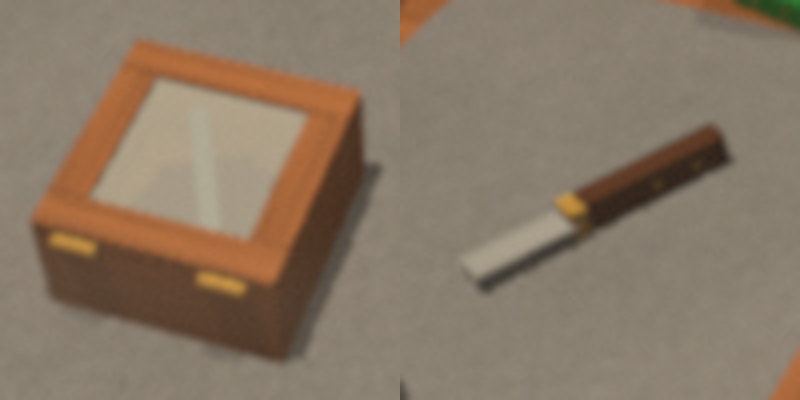

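Run:
```python
from h import *
k=90/400
lid=np.array([[88,102],[308,86],[327,298],[106,320]])*k+[260,110]
P=back('top',lid,71);print(P,P.mean(0))
for i in range(4): print(np.linalg.norm(P[i]-P[(i+1)%4]))
kn=np.array([[638,62],[675,78]])-[400,0]
T=back('top',kn*k+[370,165],14.5);print('tip',T.mean(0))
kh=np.array([[519,333],[545,343]])-[400,0]
H=back('top',kh*k+[370,165],26);print('butt',H.mean(0))
d=T.mean(0)-H.mean(0);print(np.linalg.norm(d[:2]),np.degrees(np.arctan2(d[1],d[0])))
u=d[:2]/np.linalg.norm(d[:2]);print('grip',T.mean(0)[:2]-100*u)
k=.25
lid=np.array([[140,42],[360,93],[279,284],[35,218]])*k+[180,220]
P=back('scene',lid,71);print(P,P.mean(0))
for i in range(4): print(np.linalg.norm(P[i]-P[(i+1)%4]))
kn=np.array([[458,263],[483,278]])-[400,0]
T=back('scene',kn*k+[110,150],14.5);print('tip',T.mean(0))
kh=np.array([[716,126],[728,143]])-[400,0]
H=back('scene',kh*k+[110,150],26);print('butt',H.mean(0))
```

```text
[[721.707  41.757  71.   ]
 [727.023 -88.95   71.   ]
 [598.678 -94.731  71.   ]
 [589.768  35.016  71.   ]] [659.294 -26.727  71.   ]
130.8151411518621
128.4754031079184
130.05250426632338
132.11051811582576
tip [ 591.65 -352.55   14.5 ]
butt [ 430.329 -265.312   26.   ]
183.39861920052587 -28.40326268450293
grip [ 503.688 -304.983]
[[598.499 -90.613  71.   ]
 [590.354  37.895  71.   ]
 [718.387  48.323  71.   ]
 [725.621 -83.378  71.   ]] [658.215 -21.943  71.   ]
128.7656965774588
128.45658681677475
131.89945787278864
127.32803790255178
tip [ 591.093 -347.088   14.5  ]
butt [ 433.713 -256.699   26.   ]
```

```bash
cat >> h.py <<'E'
from scipy.spatial.transform import Rotation as Ro
def down(yaw):  # tool down, tool x at yaw (deg)
    a=np.radians(yaw);return np.array([[np.cos(a),np.sin(a),0],[np.sin(a),-np.cos(a),0],[0,0,-1]])
def rel(p,R,s=None):
    s=s or manip.observe(); R0=s['eef_rot']
    t=R0.T@(np.array(p,float)-s['ee_pos'])/1000
    r=Ro.from_matrix(R0.T@R).as_rotvec()
    print('move',np.round(t,4),np.round(r,4)); return t,r
E
python3 - <<'E'
from h import *
rel([505,-302,160],down(-28.4))
E
```

```text
move [ 0.398 -0.191  0.08 ] [ 0.    -0.     0.785]
```

Call:
jog_arm:
  moves:
    - [0.398,-0.191,0.079,0,0,0.785]
    - [0.398,-0.191,0.079,0,0,0.785]
    - [0.398,-0.191,0.079,0,0,0.785]
    - [0.398,-0.191,0.079,0,0,0.785]
    - [0.398,-0.191,0.079,0,0,0.785]
    - [0.398,-0.191,0.079,0,0,0.785]
    - [0.398,-0.191,0.079,0,0,0.785]
    - [0.398,-0.191,0.079,0,0,0.785]
    - [0.398,-0.191,0.079,0,0,0.785]
    - [0.398,-0.191,0.079,0,0,0.785]
  hand: 0.06

```text
clock: 2.55
ee_pos: [508.1, -298.6, 159.7]
eef_rot: [[0.882, -0.472, -0.0], [-0.472, -0.882, 0.001], [-0.001, -0.001, -1.0]]
ft_force: [0.1, 0.3, -0.2]
opening: 60.0
```

Run:
```python
from h import *
s=manip.observe();print(s['clock'],s['ee_pos'],s['qpos'],s['joint_vel'])
cv2.imwrite('pics/w2.png',viewer.snapshot('wrist'))
```

```text
2.55 [ 508.069 -298.63   159.672] [-0.644  0.532  1.733  0.001  0.878  1.418] [ 0.051  0.023 -0.03  -0.017  0.007  0.056]
```

View pics/w2.png

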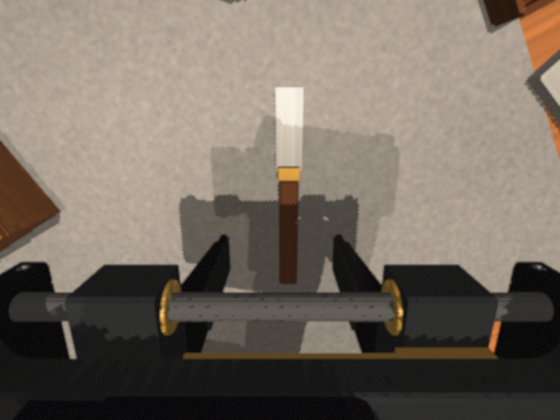

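The wrist picture shows the brown-handled knife, tip at (289,88), collar at (289,174) and butt at (288,283). It lies almost exactly along tool x.

Run:
```python
from h import *
s=manip.observe();print(s['ee_pos'],s['joint_vel'])
T=back('wrist',[[276,88],[303,88]],14.5,s);H=back('wrist',[[280.5,283],[297,283]],26,s);C=back('wrist',[[278.5,181],[299,181]],26,s)
print(T,H,C)
t=T.mean(0);b=H.mean(0);c=C.mean(0);d=t-b;L=np.linalg.norm(d[:2]);u=d[:2]/L
print(L,np.degrees(np.arctan2(u[1],u[0])),'grip from tip',t[:2]-100*u,'from butt',b[:2]+85*u,'from collar',c[:2]-20*u)
g=b[:2]*.5+85*u*.5+.5*(t[:2]-100*u);print(g)
rel([g[0],g[1],27.5],down(np.degrees(np.arctan2(u[1],u[0]))),s)
```

```text
[ 507.375 -299.58   159.909] [-0.068 -0.021  0.011 -0.01   0.005 -0.048]
[[ 594.751 -341.787   14.5  ]
 [ 583.785 -362.278   14.5  ]] [[ 432.411 -259.26    26.   ]
 [ 424.724 -273.631   26.   ]] [[ 523.927 -306.236   26.   ]
 [ 515.257 -322.438   26.   ]]
182.07102990887063 -28.039185040862634 grip from tip [ 501.005 -305.025] from butt [ 503.59  -306.402] from collar [ 501.94  -304.935]
[ 502.298 -305.713]
move [-0.002  0.008  0.132] [-0.     0.001 -0.002]
```

Call:
jog_arm:
  moves:
    - [-0.002,0.008,0.05,0,0,0]
    - [-0.002,0.008,0.1,0,0,0]
    - [-0.002,0.008,0.125,0,0,0]
    - [-0.002,0.008,0.131,0,0,0]
    - [-0.002,0.008,0.131,0,0,0]
    - [-0.002,0.008,0.131,0,0,0]

```text
clock: 3.2
ee_pos: [500.2, -309.2, 31.2]
eef_rot: [[0.88, -0.476, 0.002], [-0.476, -0.88, -0.001], [0.002, 0.0, -1.0]]
ft_force: [0.5, -0.2, 0.3]
opening: 59.8
```

Call:
jog_arm:
  moves:
    - [0,0,0,0,0,0]
    - [0,0,0,0,0,0]
    - [0,0,0,0,0,0]
    - [0,0,0,0,0,0]
    - [0,0,0,0,0,0]
    - [0,0,0,0,0,0]
    - [0,0,0,0,0,0]
    - [0,0,0,0,0,0]
  hand: 0.008

```text
clock: 4.0
ee_pos: [500.0, -308.2, 29.8]
eef_rot: [[0.88, -0.475, 0.0], [-0.475, -0.88, -0.0], [0.0, 0.0, -1.0]]
ft_force: [0.8, 1.6, 2.7]
opening: 17.6
```

Run:
```python
from h import *
rel([455,-37,160],down(3.3))
```

```text
move [-0.168 -0.217 -0.13 ] [ 0.    -0.    -0.553]
```

Call:
jog_arm:
  moves:
    - [0,0,-0.03,0,0,0]
    - [0,0,-0.07,0,0,0]
    - [-0.168,-0.217,-0.13,0,0,-0.553]
    - [-0.168,-0.217,-0.13,0,0,-0.553]
    - [-0.168,-0.217,-0.13,0,0,-0.553]
    - [-0.168,-0.217,-0.13,0,0,-0.553]
    - [-0.168,-0.217,-0.13,0,0,-0.553]
    - [-0.168,-0.217,-0.13,0,0,-0.553]
    - [-0.168,-0.217,-0.13,0,0,-0.553]
    - [-0.168,-0.217,-0.13,0,0,-0.553]

```text
clock: 5.0
ee_pos: [455.3, -37.2, 159.7]
eef_rot: [[0.998, 0.059, 0.001], [0.059, -0.998, -0.0], [0.001, 0.0, -1.0]]
ft_force: [1.1, -0.7, -2.2]
opening: 17.6
```

Call:
jog_arm:
  moves:
    - [0,0,0,0,0,0]
    - [0,0,0,0,0,0]

```text
clock: 5.2
ee_pos: [455.3, -38.5, 159.2]
eef_rot: [[0.998, 0.056, -0.001], [0.056, -0.998, -0.0], [-0.001, 0.0, -1.0]]
ft_force: [0.4, 0.6, -0.6]
opening: 17.8
```

Run:
```python
from h import *
s=manip.observe();print(s['clock'],s['ee_pos'],s['qpos'],s['joint_vel'],s['ft_force'])
cv2.imwrite('pics/w3.png',viewer.snapshot('wrist'));cv2.imwrite('pics/s3.png',viewer.snapshot('scene'))
```

```text
5.2 [455.307 -38.467 159.247] [-0.229  0.372  2.049 -0.     0.721  1.286] [ 0.001  0.     0.002  0.002 -0.     0.002] [ 0.36   0.592 -0.638]
```

View pics/w3.png

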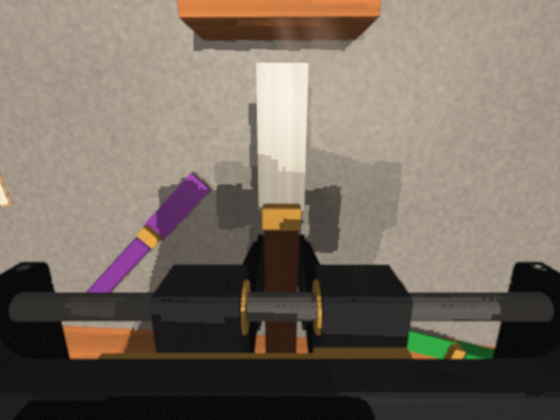

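View pics/s3.png

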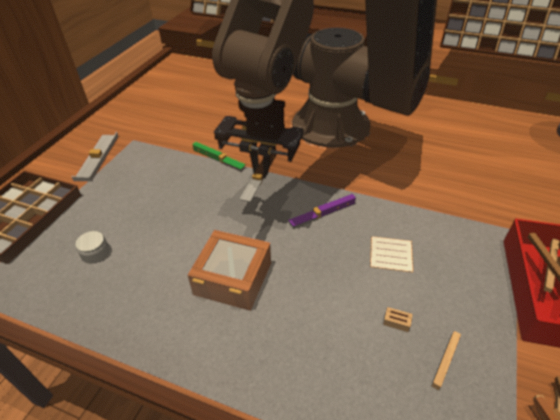

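Run:
```python
from h import *
s=manip.observe()
im=cv2.imread('pics/w3.png')
a=cv2.resize(im[0:70,170:390],(770,245),interpolation=cv2.INTER_CUBIC)
cv2.imwrite('pics/c3.png',a)
P=back('wrist',[[179,16],[381,13]],71,s);print(P,P.mean(0),np.linalg.norm(P[0]-P[1]),np.degrees(np.arctan2(*(P[1]-P[0])[:2])))
for z in [140,145,150]:
    T=back('wrist',[[257,63],[308,63]],z,s);print(z,T.mean(0),np.linalg.norm(T[1]-T[0]), s['eef_rot'].T@(T.mean(0)-s['ee_pos']))
    T=back('wrist',[[257,206],[305,206]],z,s);print(z,T.mean(0),np.linalg.norm(T[1]-T[0]), s['eef_rot'].T@(T.mean(0)-s['ee_pos']))
```

```text
[[588.894  36.209  71.   ]
 [598.053 -95.103  71.   ]] [593.473 -29.447  71.   ] 131.6310090686324 176.0101429222286
140 [555.369 -32.994 140.   ] 24.333325526053542 [100.282   0.35   19.245]
140 [484.178 -36.308 140.   ] 25.937700643856786 [29.017 -0.359 19.282]
145 [554.709 -33.005 145.   ] 23.59302107539465 [99.62   0.324 14.245]
145 [485.684 -36.219 145.   ] 25.148585518349353 [30.523 -0.363 14.282]
150 [554.05  -33.017 150.   ] 22.85271662473576 [98.958  0.299  9.246]
150 [487.19 -36.13 150.  ] 24.359470392841907 [32.029 -0.367  9.281]
```

View pics/c3.png

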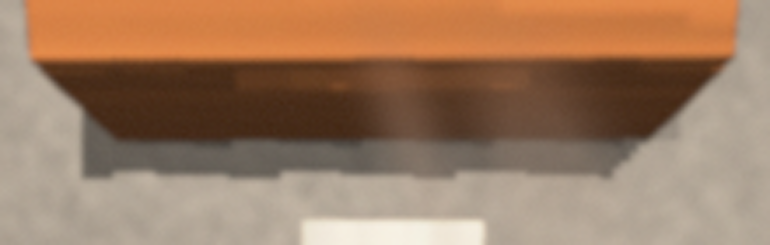

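Run:
```python
from h import *
rel([469.9,-38.1,73.5],down(4.0))
```

```text
move [0.015 0.001 0.086] [-0.     0.001 -0.013]
```

Call:
jog_arm:
  moves:
    - [0.007,0,0.043,0,0.001,-0.013]
    - [0.015,0.001,0.075,0,0.001,-0.013]
    - [0.015,0.001,0.086,0,0.001,-0.013]
    - [0.015,0.001,0.086,0,0.001,-0.013]
    - [0.015,0.001,0.086,0,0.001,-0.013]

```text
clock: 5.8
ee_pos: [470.3, -37.9, 74.3]
eef_rot: [[0.998, 0.07, 0.001], [0.07, -0.998, -0.0], [0.001, 0.0, -1.0]]
ft_force: [0.1, 0.2, -0.1]
opening: 18.1
```

Run:
```python
from h import *
s=manip.observe();print(s['clock'],s['ee_pos'],s['ft_force'],s['eef_rot'])
cv2.imwrite('pics/w4.png',viewer.snapshot('wrist'))
rel([509.8,-35.3,73.8],down(4.0))
```

```text
5.8 [470.251 -37.874  74.337] [ 0.101  0.226 -0.061] [[ 0.998  0.07   0.001]
 [ 0.07  -0.998 -0.   ]
 [ 0.001  0.    -1.   ]]
move [0.039 0.    0.001] [ 0.001 -0.002  0.001]
```

View pics/w4.png

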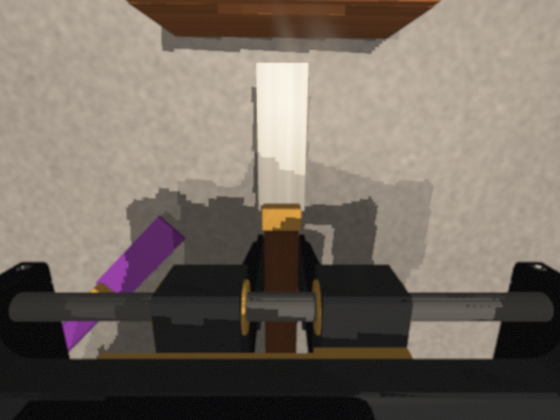

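Blade tip at (282,63), centred on the box front (130..440, so middle 284). Next: insert.

Call:
jog_arm:
  moves:
    - [0.012,0,0,0,0,0]
    - [0.024,0,0.0,0,0,0]
    - [0.033,0,0.0,0,0,0]
    - [0.039,0,0.0,0,0,0]
    - [0.039,0,0.0,0,0,0]
    - [0.039,0,0.0,0,0,0]

```text
clock: 6.45
ee_pos: [508.9, -34.8, 73.5]
eef_rot: [[0.997, 0.071, 0.001], [0.071, -0.997, 0.0], [0.001, -0.0, -1.0]]
ft_force: [-0.4, -0.3, -1.2]
opening: 17.7
```

Run:
```python
from h import *
s=manip.observe();print(s['clock'],s['ee_pos'],s['ft_force'],s['eef_rot'])
cv2.imwrite('pics/w5.png',viewer.snapshot('wrist'))
cv2.imwrite('pics/s5.png',cv2.resize(viewer.snapshot('scene')[120:330,120:400],(800,600)))
```

```text
6.45 [508.911 -34.771  73.527] [-0.401 -0.338 -1.215] [[ 0.997  0.071  0.001]
 [ 0.071 -0.997  0.   ]
 [ 0.001 -0.    -1.   ]]
```

View pics/w5.png

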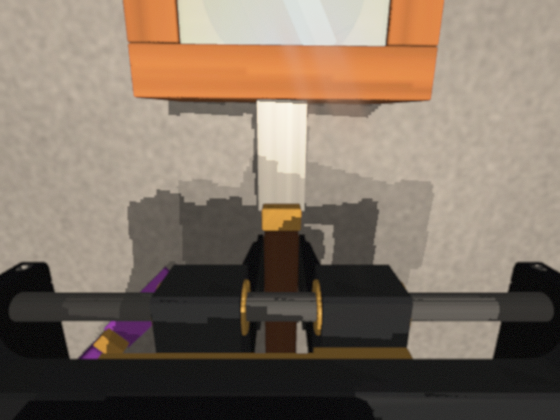

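View pics/s5.png

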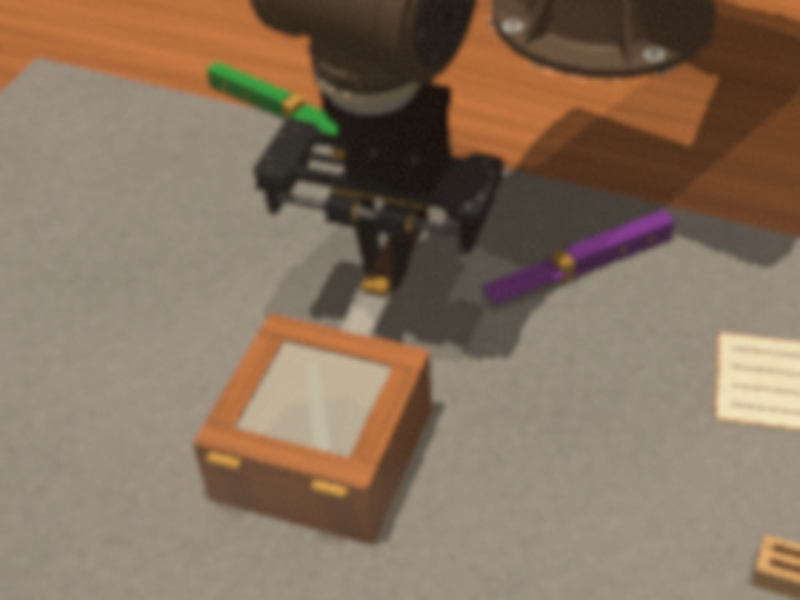

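Call:
jog_arm:
  moves:
    - [0,0,-0.005,0,0,0]
    - [0.001,0,-0.012,0,0,0]
    - [0.003,0,-0.0255,0,0,0]
    - [0.006,0,-0.035,0,0,0]
    - [0.01,0,-0.044,0,0,0]
    - [0.015,0,-0.053,0,0,0]
    - [0.02,0,-0.061,0,0,0]
    - [0.026,0,-0.069,0,0,0]
    - [0.0325,0,-0.0756,0,0,0]
    - [0.0325,0,-0.0756,0,0,0]

```text
clock: 7.55
ee_pos: [542.7, -32.6, 150.1]
eef_rot: [[0.997, 0.071, 0.003], [0.071, -0.997, -0.0], [0.003, 0.001, -1.0]]
ft_force: [-0.2, -0.4, -1.2]
opening: 17.9
```

Run:
```python
from h import *
s=manip.observe();print(s['clock'],s['ee_pos'],s['ft_force'],s['eef_rot'])
cv2.imwrite('pics/w6.png',viewer.snapshot('wrist'))
cv2.imwrite('pics/s6.png',cv2.resize(viewer.snapshot('scene')[120:330,120:400],(800,600)))
```

```text
7.55 [542.666 -32.611 150.102] [-0.206 -0.419 -1.242] [[ 0.997  0.071  0.003]
 [ 0.071 -0.997 -0.   ]
 [ 0.003  0.001 -1.   ]]
```

View pics/w6.png

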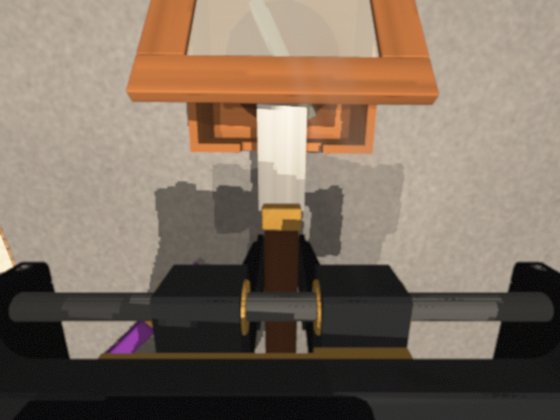

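View pics/s6.png

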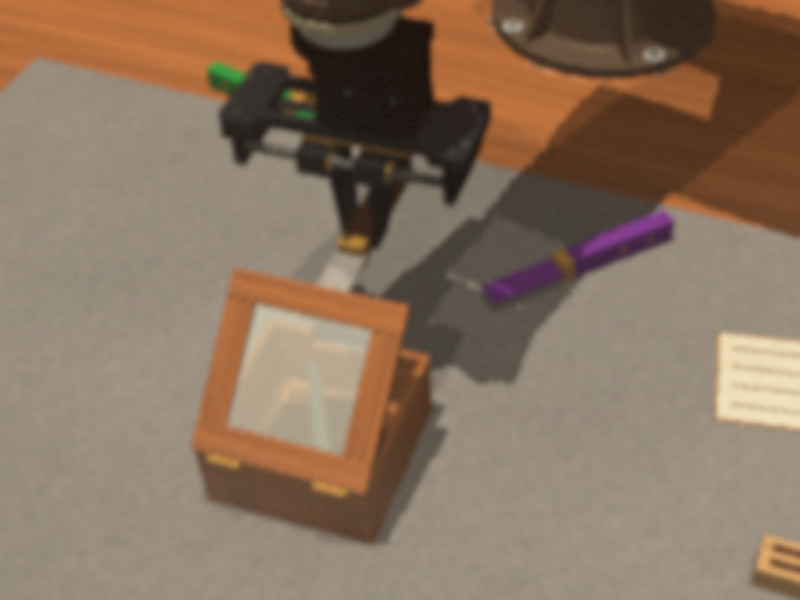

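Call:
jog_arm:
  moves:
    - [0.008,0,-0.006,0,0,0]
    - [0.0155,0,-0.011,0,0,0]
    - [0.024,0,-0.016,0,0,0]
    - [0.032,0,-0.019,0,0,0]
    - [0.041,0,-0.022,0,0,0]
    - [0.0495,0,-0.024,0,0,0]
    - [0.058,0,-0.0255,0,0,0]
    - [0.0665,0,-0.0255,0,0,0]
    - [0.075,0,-0.0255,0,0,0]
    - [0.0835,0,-0.0255,0,0,0]

```text
clock: 8.65
ee_pos: [625.4, -26.6, 174.7]
eef_rot: [[0.997, 0.071, 0.001], [0.071, -0.997, 0.0], [0.001, 0.0, -1.0]]
ft_force: [0.1, 0.1, -0.7]
opening: 17.7
```

Call:
jog_arm:
  moves:
    - [0.009,0,0,0,0,0]
    - [0.018,0,0,0,0,0]
    - [0.027,0,0,0,0,0]
    - [0.036,0,0,0,0,0]
    - [0.04,0,0,0,0,0]
    - [0.04,0,0,0,0,0]

```text
clock: 9.25
ee_pos: [665.0, -23.8, 174.7]
eef_rot: [[0.997, 0.071, 0.001], [0.071, -0.997, -0.0], [0.001, 0.0, -1.0]]
ft_force: [-0.2, 0.0, -2.0]
opening: 17.6
```

Run:
```python
from h import *
s=manip.observe();print(s['clock'],s['ee_pos'],s['ft_force'],s['eef_rot'])
cv2.imwrite('pics/w7.png',viewer.snapshot('wrist'))
cv2.imwrite('pics/s7.png',cv2.resize(viewer.snapshot('scene')[120:330,120:400],(800,600)))
```

```text
9.25 [665.018 -23.798 174.697] [-0.181  0.021 -1.985] [[ 0.997  0.071  0.001]
 [ 0.071 -0.997 -0.   ]
 [ 0.001  0.    -1.   ]]
```

View pics/w7.png

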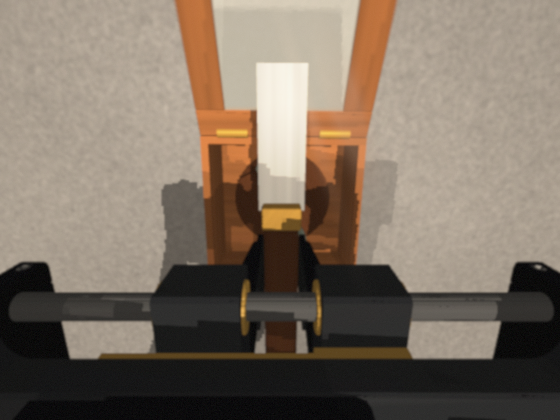

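View pics/s7.png

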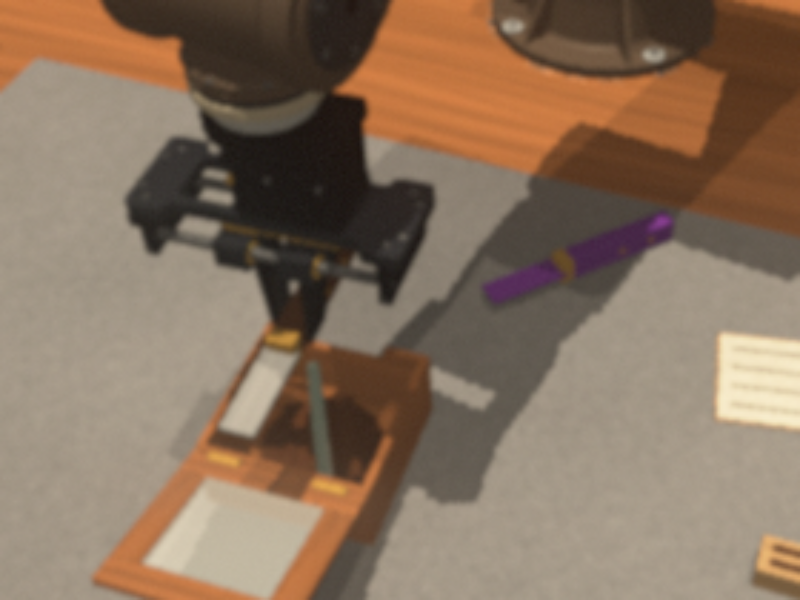

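Lid lies open behind the hinge wall, and the plate still stands in its slot. Next: lay the knife on the free bench.

Run:
```python
from h import *
rel([495,-165,60],down(4.0))
```

```text
move [-0.179  0.129  0.115] [ 0.    -0.001  0.001]
```

Call:
jog_arm:
  moves:
    - [-0.04,0.028,0,0,0,0]
    - [-0.08,0.057,0,0,0,0]
    - [-0.12,0.086,0.02,0,0,0]
    - [-0.15,0.108,0.05,0,0,0]
    - [-0.179,0.129,0.08,0,0,0]
    - [-0.179,0.129,0.115,0,0,0]
    - [-0.179,0.129,0.135,0,0,0]
    - [-0.179,0.129,0.142,0,0,0]
    - [-0.179,0.129,0.144,0,0,0]
    - [-0.179,0.129,0.144,0,0,0]

```text
clock: 10.35
ee_pos: [495.7, -165.1, 31.4]
eef_rot: [[0.997, 0.071, 0.002], [0.071, -0.997, -0.0], [0.002, 0.001, -1.0]]
ft_force: [0.5, 0.1, -1.9]
opening: 17.8
```

Call:
jog_arm:
  moves:
    - [0,0,0,0,0,0]
    - [0,0,0.001,0,0,0]
    - [0,0,0.001,0,0,0]

```text
clock: 10.65
ee_pos: [495.6, -165.2, 30.3]
eef_rot: [[0.997, 0.071, 0.002], [0.071, -0.997, -0.0], [0.002, 0.001, -1.0]]
ft_force: [-0.3, -0.5, -1.5]
opening: 17.7
```

Call:
jog_arm:
  moves:
    - [0,0,0.001,0,0,0]
    - [0,0,0.001,0,0,0]

```text
clock: 10.85
ee_pos: [495.6, -165.2, 29.7]
eef_rot: [[0.997, 0.071, 0.002], [0.071, -0.997, -0.0], [0.002, 0.001, -1.0]]
ft_force: [-0.7, 1.1, 11.0]
opening: 17.9
```

Call:
jog_arm:
  moves:
    - [0,0,0,0,0,0]
    - [0,0,0,0,0,0]
    - [0,0,0,0,0,0]
    - [0,0,-0.02,0,0,0]
    - [0,0,-0.06,0,0,0]
    - [0,0,-0.1,0,0,0]
  hand: 0.06

```text
clock: 11.45
ee_pos: [494.8, -165.0, 129.4]
eef_rot: [[0.997, 0.071, -0.001], [0.071, -0.997, 0.001], [-0.001, -0.001, -1.0]]
ft_force: [-0.1, -0.6, -0.6]
opening: 58.1
```

Run:
```python
from h import *
s=manip.observe();print(s['clock'],s['ee_pos'],s['ft_force'],s['opening'])
cv2.imwrite('pics/w8.png',viewer.snapshot('wrist'))
rel([600,-42,230],down(4.0),s)
```

```text
11.45 [ 494.825 -165.015  129.354] [-0.102 -0.625 -0.57 ] 58.08798451711911
move [ 0.114 -0.115 -0.101] [-0.001  0.001  0.001]
```

View pics/w8.png

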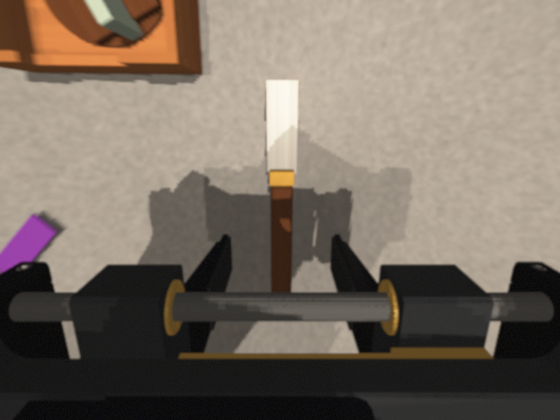

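Call:
jog_arm:
  moves:
    - [0.03,-0.03,-0.05,0,0,0]
    - [0.07,-0.07,-0.08,0,0,0]
    - [0.114,-0.128,-0.101,0,0,0]
    - [0.114,-0.128,-0.101,0,0,0]
    - [0.114,-0.128,-0.101,0,0,0]
    - [0.114,-0.128,-0.101,0,0,0]
    - [0.114,-0.128,-0.101,0,0,0]

```text
clock: 12.2
ee_pos: [599.1, -30.0, 229.0]
eef_rot: [[0.998, 0.07, -0.001], [0.07, -0.998, 0.0], [-0.001, -0.0, -1.0]]
ft_force: [0.4, -0.5, 0.5]
opening: 59.8
```

Run:
```python
from h import *
s=manip.observe();print(s['clock'],s['ee_pos'],s['qpos'],s['joint_vel'])
im=viewer.snapshot('wrist');cv2.imwrite('pics/w9.png',im)
for t in ["plate_center","plate_notch","stand"]:
    print(t,[(np.round(r['position']),round(r['score'],2)) for r in nets.look_for(t,'wrist')][:4])
m=nets.trace('plate_center','wrist');print(len(m))
if m: np.save('m9.npy',m[0]['region'])
cv2.imwrite('pics/c9.png',cv2.resize(im[40:250,150:430],(800,600),interpolation=cv2.INTER_CUBIC))
```

```text
12.2 [599.053 -29.982 228.988] [-0.16   0.466  1.635 -0.     1.041  1.34 ] [-0.017 -0.003  0.003  0.001 -0.     0.   ]
plate_center [(array([715., -22.,  65.]), 0.64), (array([660., -22.,  51.]), 0.58)]
plate_notch [(array([662., -27.,  51.]), 0.84), (array([714., -22.,  68.]), 0.24)]
stand [(array([661., -25.,  15.]), 0.76)]
2
```

View pics/w9.png

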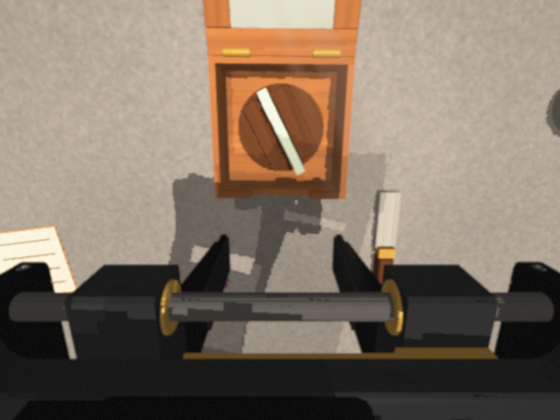

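View pics/c9.png

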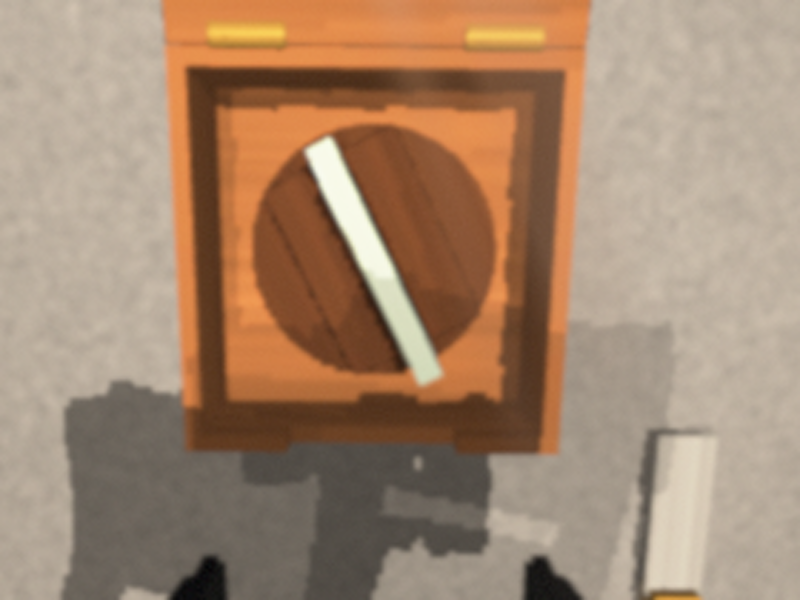

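Run:
```python
from h import *
im=cv2.imread('pics/w8.png');a=cv2.resize(im[0:75,50:200],(800,400),interpolation=cv2.INTER_CUBIC)
cv2.imwrite('pics/c8.png',a)
s=viewer.snapshot('scene');b=cv2.resize(s[210:300,180:280],(800,720),interpolation=cv2.INTER_CUBIC)[:600]
cv2.imwrite('pics/s9.png',b)
im=cv2.imread('pics/w9.png');cv2.imwrite('pics/c9b.png',cv2.resize(im[80:185,240:320],(457,600),interpolation=cv2.INTER_NEAREST))
s=manip.observe()
k=280/800
P=back('wrist',np.array([[307,150],[332,136],[441,374],[417,386]])*k+[150,40],54,s);print(P,np.linalg.norm(P[0]-P[3]),np.linalg.norm(P[1]-P[2]),P.mean(0))
B=back('wrist',np.array([[187,452],[560,452],[583,45],[169,45]])*k+[150,40],64,s);print(B,B.mean(0))
```

```text
[[692.88   -0.871  54.   ]
 [697.857  -8.953  54.   ]
 [620.604 -52.365  54.   ]
 [615.667 -44.166  54.   ]] 88.52386357353757 88.61551842273049 [656.752 -26.589  54.   ]
[[588.22   35.935  64.   ]
 [597.424 -96.164  64.   ]
 [729.574 -86.534  64.   ]
 [720.524  43.154  64.   ]] [658.935 -25.902  64.   ]
```

View pics/c8.png

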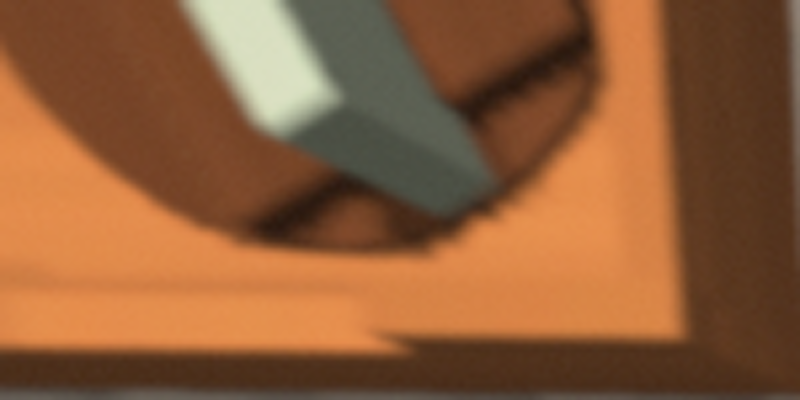

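View pics/s9.png

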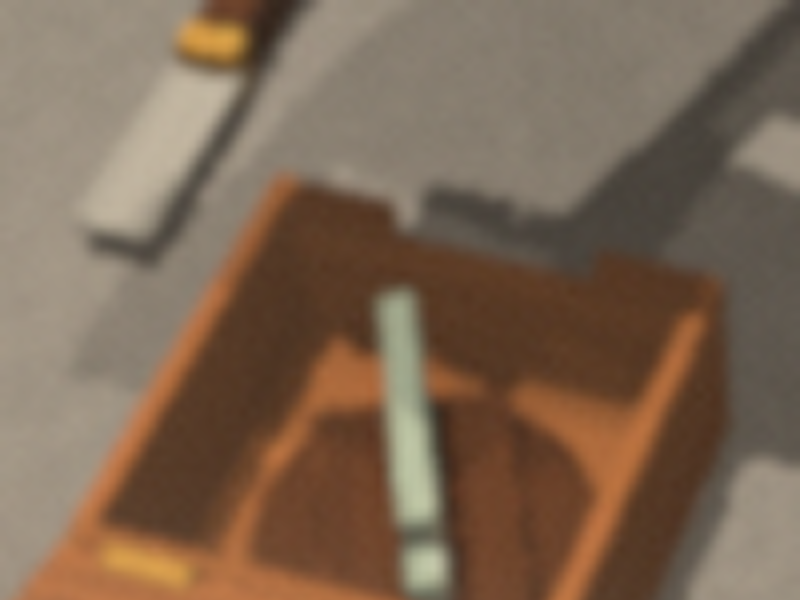

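View pics/c9b.png

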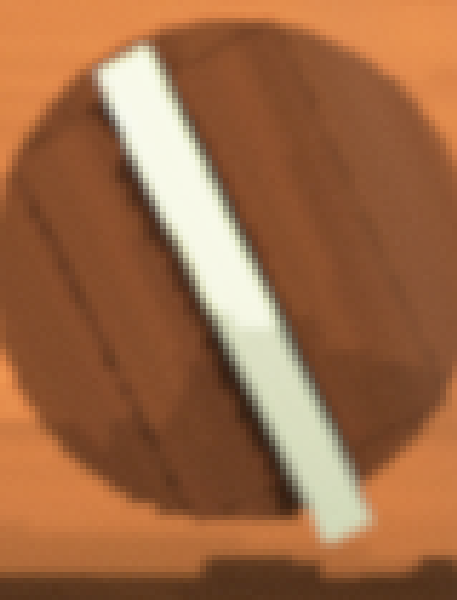

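The scene crop shows the notch step at about (425,530), so the frosted end is the hinge-side (far) end. The near end is unnotched in c8 and its −y face is plain. So plate x yaw is about 29°, and I grip on the near half.

Run:
```python
from h import *
from scipy.optimize import least_squares
D=[([-1.3866,.4916,1.5594,0,1.0917],[178.6,-598.7,239.05]),([-.644,.532,1.733,0,.878],[508.1,-298.6,159.7]),([-.229,.372,2.049,0,.721],[455.3,-38.5,159.25]),([-.16,.466,1.635,0,1.041],[599.05,-30,229])]
def rz(q,p):
    L1,L2,L3,r0,z0=p
    a=q[1];b=a+q[2];c=b+q[4]
    return np.array([r0+L1*np.sin(a)+L2*np.sin(b)+L3*np.sin(c), z0+L1*np.cos(a)+L2*np.cos(b)+L3*np.cos(c)])
def f(x):
    p=[x[0],x[1],0,x[2],x[3]]
    return np.concatenate([rz(q,p)-[np.sqrt(P[0]**2+P[1]**2-66**2),P[2]] for q,P in D])
r=least_squares(f,[400,400,0,0]);print(r.x,r.fun)
s=viewer.snapshot('top')
m=nets.trace('card','top');
for t in m[:2]:
    g=t['region'].astype(np.uint8);c=max(cv2.findContours(g,0,2)[0],key=cv2.contourArea);b=cv2.minAreaRect(c);P=back('top',cv2.boxPoints(b),2);print(t['score'],b,P,P.mean(0),np.linalg.norm(P[0]-P[1]),np.linalg.norm(P[2]-P[1]))
# grasp
g=np.array([657.5,-26.3])-20*np.array([np.cos(np.radians(29.3)),np.sin(np.radians(29.3))])
print(g);rel([g[0],g[1],54],down(29.3));rel([g[0],g[1],110],down(29.3))
cv2.imwrite('pics/t10.png',s)
```

```text
[ 646.502  405.938  -48.364 -140.599] [-4.44   2.767  5.931 -2.855  2.343 -2.594 -3.834  2.682]
0.8 ((193.7338104248047, 234.12869262695312), (34.883155822753906, 35.149105072021484), 77.19573211669922) [[505.25  340.153   2.   ]
 [523.682 246.655   2.   ]
 [430.558 226.726   2.   ]
 [412.368 319.397   2.   ]] [467.965 283.233   2.   ] 95.29796842569448 95.23231601336533
[640.059 -36.088]
move [0.04  0.009 0.176] [ 0.    -0.001 -0.441]
move [0.04  0.009 0.12 ] [ 0.    -0.001 -0.441]
```

View pics/t10.png

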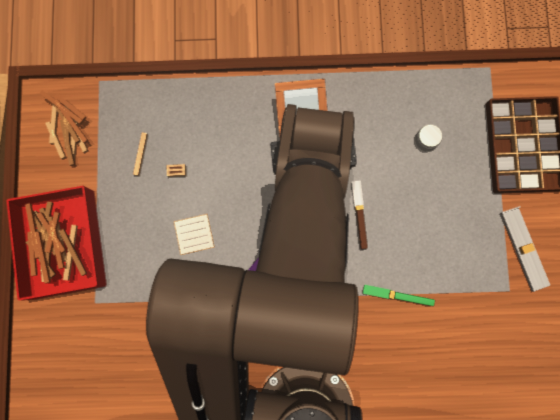

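Call:
jog_arm:
  moves:
    - [0.04,0.009,0.04,0,0,-0.15]
    - [0.04,0.009,0.08,0,0,-0.3]
    - [0.04,0.009,0.12,0,0,-0.441]
    - [0.04,0.009,0.12,0,0,-0.441]
    - [0.04,0.009,0.12,0,0,-0.441]
    - [0.04,0.009,0.12,0,0,-0.441]
    - [0.04,0.009,0.12,0,0,-0.441]
  hand: 0.045

```text
clock: 13.3
ee_pos: [641.3, -35.7, 112.3]
eef_rot: [[0.873, 0.488, 0.004], [0.488, -0.873, -0.001], [0.004, 0.003, -1.0]]
ft_force: [-0.1, -0.1, 0.4]
opening: 44.8
```

Run:
```python
from h import *
s=manip.observe();print(s['clock'],s['ee_pos'],s['qpos'],s['joint_vel'])
im=viewer.snapshot('wrist');cv2.imwrite('pics/w11.png',im)
```

```text
13.3 [641.268 -35.705 112.285] [-0.158  0.654  1.636  0.     0.847  0.902] [-0.     0.004  0.006 -0.001 -0.006 -0.01 ]
```

View pics/w11.png

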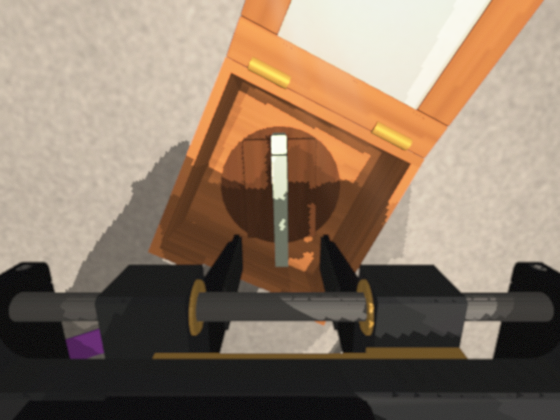

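The notch line shows at (279,153) at the far end, which confirms it. The plate runs (279,135)–(281,266), centred between the fingers.

Run:
```python
from h import *
s=manip.observe()
N=back('wrist',[[274.5,266],[288.5,266]],54,s);F=back('wrist',[[272,155],[287,155]],54,s)
E=back('wrist',[[279,135]],42,s)
n=N.mean(0);f=F.mean(0);print(n,f,E,np.linalg.norm(n-f),np.degrees(np.arctan2(*(f-n)[[1,0]])))
R=s['eef_rot']
for p in (n,f,E[0]): print(R.T@(p-s['ee_pos']))
```

```text
[617.942 -48.365  54.   ] [685.527  -9.017  54.   ] [[695.551  -3.026  42.   ]] 78.20512889122612 30.20759846655015
[-26.599  -0.396  57.911]
[51.594 -1.714 58.166]
[63.227 -2.075 70.204]
```

Call:
jog_arm:
  moves:
    - [-0.001,-0.001,0.02,0,0,-0.012]
    - [-0.001,-0.001,0.04,0,0,-0.012]
    - [-0.001,-0.001,0.054,0,0,-0.012]
    - [-0.001,-0.001,0.058,0,0,-0.012]
    - [-0.001,-0.001,0.058,0,0,-0.012]
    - [-0.001,-0.001,0.058,0,0,-0.012]

```text
clock: 13.95
ee_pos: [639.6, -35.3, 52.7]
eef_rot: [[0.866, 0.5, 0.002], [0.5, -0.866, -0.0], [0.002, 0.001, -1.0]]
ft_force: [-0.1, 0.1, -0.2]
opening: 44.8
```

Call:
jog_arm:
  moves:
    - [0,0,0,0,0,0]
    - [0,0,0,0,0,0]
    - [0,0,0,0,0,0]
    - [0,0,0,0,0,0]
    - [0,0,0,0,0,0]
    - [0,0,0,0,0,0]
    - [0,0,0,0,0,0]
  hand: 0.003

```text
clock: 14.65
ee_pos: [639.5, -35.6, 51.9]
eef_rot: [[0.866, 0.5, 0.002], [0.5, -0.866, -0.001], [0.001, 0.001, -1.0]]
ft_force: [1.2, -3.2, -1.3]
opening: 9.0
```

Call:
jog_arm:
  moves:
    - [0,0,-0.008,0,0,0]
    - [0,0,-0.016,0,0,0]
    - [0,0,-0.025,0,0,0]
    - [0,0,-0.045,0,0,0]
    - [0,0,-0.07,0,0,0]
    - [0,0,-0.11,0,0,0]
    - [0,0,-0.15,0,0,0]
    - [0,0,-0.19,0,0,0]
    - [0,0,-0.2,0,0,0]
    - [0,0,-0.2,0,0,0]

```text
clock: 15.65
ee_pos: [639.1, -34.9, 253.8]
eef_rot: [[0.866, 0.5, 0.004], [0.5, -0.866, -0.0], [0.003, 0.002, -1.0]]
ft_force: [0.1, -0.2, -1.2]
opening: 9.0
```

Run:
```python
from h import *
s=manip.observe();print(s['clock'],s['ee_pos'],s['ft_force'],s['opening'])
im=viewer.snapshot('wrist');cv2.imwrite('pics/w12.png',im)
# final pose, option A inward tilt
for psi in [115,100,90]:
    a=np.radians(psi);h=np.array([np.cos(a),np.sin(a),0]);z=np.array([0,0,1.]);n=np.cross(z,h)
    y=(n+z)/2**.5;zp=np.cross(h,y);R=np.c_[h,-y,-zp]
    print(psi,'label dir',y,'tool z',R[:,2],np.linalg.det(R))
    C=np.array([468,283.5,202]); p=C-R@np.array([19.5,0,20.4]);print('tcp',p); t,r=rel(p,R,s);print(np.degrees(np.linalg.norm(r)))
    rel(p,R@np.eye(3),s)
    rel([p[0],p[1],260],down(psi),s)
```

```text
15.65 [639.122 -34.949 253.832] [ 0.133 -0.204 -1.196] 8.989410234691844
115 label dir [-0.641 -0.299  0.707] tool z [-0.641 -0.299 -0.707] 1.0
tcp [489.315 271.923 216.425]
move [ 0.024 -0.341  0.037] [ 0.637 -0.581 -1.4  ]
94.23072568581719
move [ 0.024 -0.341  0.037] [ 0.637 -0.581 -1.4  ]
move [ 0.024 -0.341 -0.007] [ 0.004 -0.001 -1.483]
100 label dir [-0.696 -0.123  0.707] tool z [-0.696 -0.123 -0.707] 0.9999999999999998
tcp [485.592 266.801 216.425]
move [ 0.018 -0.338  0.037] [ 0.687 -0.48  -1.154]
81.74319261088776
move [ 0.018 -0.338  0.037] [ 0.687 -0.48  -1.154]
move [ 0.018 -0.338 -0.007] [ 0.004 -0.002 -1.221]
90 label dir [-0.707  0.     0.707] tool z [-0.707  0.    -0.707] 0.9999999999999999
tcp [482.425 264.    216.425]
move [ 0.014 -0.337  0.037] [ 0.715 -0.412 -0.99 ]
73.83587485602733
move [ 0.014 -0.337  0.037] [ 0.715 -0.412 -0.99 ]
move [ 0.014 -0.337 -0.007] [ 0.004 -0.002 -1.047]
```

View pics/w12.png

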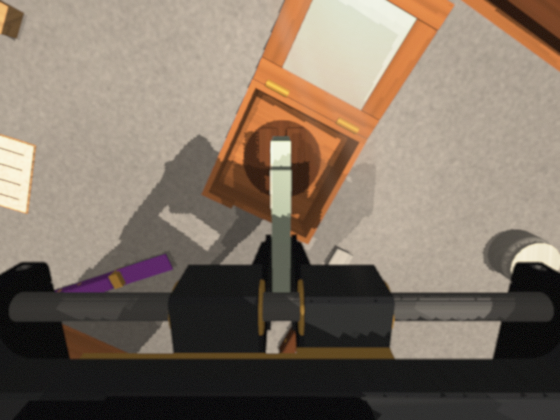

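Call:
jog_arm:
  moves:
    - [0.003,-0.034,-0.02,0,0,-0.148]
    - [0.005,-0.068,-0.04,0,0,-0.297]
    - [0.007,-0.102,-0.06,0,0,-0.445]
    - [0.01,-0.136,-0.06,0,0,-0.593]
    - [0.012,-0.17,-0.06,0,0,-0.74]
    - [0.014,-0.205,-0.06,0,0,-0.89]
    - [0.017,-0.239,-0.06,0,0,-1.038]
    - [0.019,-0.273,-0.06,0,0,-1.186]
    - [0.022,-0.307,-0.06,0,0,-1.335]
    - [0.024,-0.341,-0.06,0,0,-1.483]

```text
clock: 16.7
ee_pos: [487.9, 273.1, 309.7]
eef_rot: [[-0.428, 0.904, -0.002], [0.904, 0.428, -0.001], [-0.0, -0.003, -1.0]]
ft_force: [0.5, 0.2, -0.8]
opening: 8.8
```

```bash
cat > fin.py <<'E'
from h import *
s=manip.observe();print(s['clock'],s['ee_pos'],s['ft_force'],s['opening'],s['qpos'])
a=np.radians(115);h=np.array([np.cos(a),np.sin(a),0]);z=np.array([0,0,1.]);n=np.cross(z,h)
y=(n+z)/2**.5;zp=np.cross(h,y);R=np.c_[h,-y,-zp]
C=np.array([468,283.5,202]); p=C-R@np.array([19.5,0,20.4]);print('tcp',p,'offset if at present', s['ee_pos']+s['eef_rot']@[19.5,0,20.4]); rel(p,R,s)
E
python3 fin.py
```

```text
16.7 [487.895 273.142 309.656] [ 0.527  0.182 -0.752] 8.805327130963192 [ 0.392  0.332  1.625 -0.     1.187 -0.05 ]
tcp [489.315 271.923 216.425] offset if at present [479.505 290.742 289.253]
move [-0.002  0.001  0.093] [0.783 0.002 0.005]
```

Call:
jog_arm:
  moves:
    - [0,0,0,0.1,0,0]
    - [0,0,0.01,0.2,0,0]
    - [0,0,0.02,0.3,0,0]
    - [-0.001,0,0.04,0.4,0,0.002]
    - [-0.001,0,0.06,0.5,0,0.003]
    - [-0.002,0.001,0.075,0.6,0.001,0.004]
    - [-0.002,0.001,0.085,0.7,0.002,0.005]
    - [-0.002,0.001,0.092,0.783,0.002,0.005]
    - [-0.002,0.001,0.093,0.783,0.002,0.005]
    - [-0.002,0.001,0.093,0.783,0.002,0.005]

```text
clock: 17.7
ee_pos: [490.7, 270.6, 217.2]
eef_rot: [[-0.418, 0.644, -0.641], [0.909, 0.296, -0.295], [-0.0, -0.705, -0.709]]
ft_force: [0.2, 0.1, -0.6]
opening: 8.8
```

```bash
python3 fin.py
python3 - <<'E'
from h import *
print(manip.observe()['eef_rot'])
cv2.imwrite('pics/w14.png',viewer.snapshot('wrist'))
cv2.imwrite('pics/s14.png',viewer.snapshot('scene'))
cv2.imwrite('pics/t14.png',viewer.snapshot('top'))
E
```

```text
17.7 [490.682 270.64  217.204] [ 0.164  0.079 -0.606] 8.828398674567872 [ 0.397  0.737  1.347 -0.025  1.84  -0.03 ]
tcp [489.315 271.923 216.425] offset if at present [469.469 282.344 202.734]
move [0.002 0.    0.001] [ 0.003 -0.004 -0.004]
[[-0.418  0.644 -0.641]
 [ 0.909  0.296 -0.295]
 [-0.    -0.705 -0.709]]
```

View pics/w14.png

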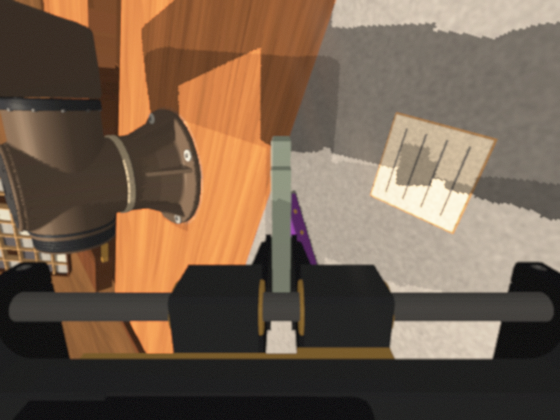

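View pics/s14.png

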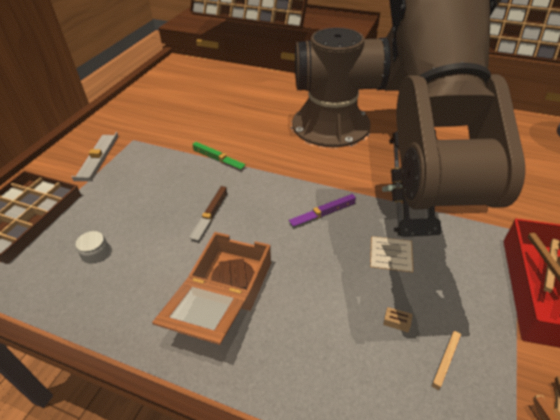

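View pics/t14.png

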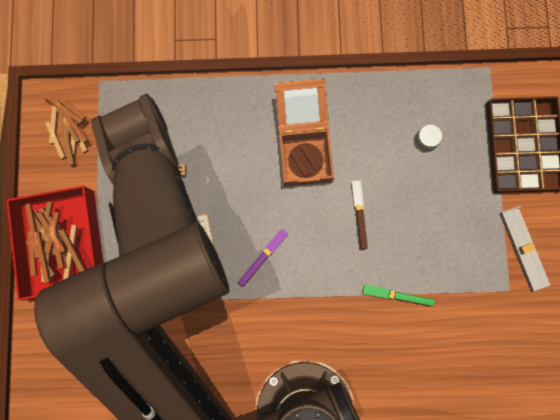

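Call:
jog_arm:
  moves:
    - [0,0,0,0,0,0]
    - [0,0,0,0,0,0]
    - [0,0,0,0,0,0]

```text
clock: 18.15
ee_pos: [490.9, 270.7, 219.2]
eef_rot: [[-0.418, 0.645, -0.639], [0.909, 0.296, -0.294], [-0.001, -0.704, -0.71]]
ft_force: [1.3, -0.1, -1.4]
opening: 8.9
```

```bash
python3 fin.py
python3 - <<'E'
from h import *
s=manip.observe();print(s['joint_vel'],s['opening'])
im=viewer.snapshot('wrist');print(np.abs(im.astype(int)-cv2.imread('pics/w14.png'))[130:260,265:295].mean())
print(job.job_done())
E
```

```text
18.15 [490.927 270.681 219.211] [ 1.305 -0.136 -1.4  ] 8.865512434596916 [ 0.397  0.734  1.345 -0.025  1.843 -0.031]
tcp [489.315 271.923 216.425] offset if at present [469.738 282.395 204.712]
move [0.002 0.001 0.003] [ 0.004 -0.004 -0.004]
[ 0.     0.006 -0.002  0.     0.     0.   ] 8.865512434596916
1.6778632478632478
the job is handed in; nothing more can be done
None
```

I did every step in the order asked and handed the job in at about 18 s (limit 72 s) with the plate still held over the card. The hand-in gives no verdict.

- **Lid:** I took the brown-handled knife, not the green or purple one. I put its blade in the pry slot and followed the lid up past upright, and it fell fully open. The last pictures show it lying open behind the hinge wall.
- **Knife:** It lies flat on free bench to the right of the box and has not moved since I let go of it.
- **Plate:** I gripped it about 20 mm from its centre on the un-notched half, so the frosted end is untouched.
- **Final pose:** The plate's centre is at about (470, 282, 205) mm, against a card centre of about (468, 283.5). The long edge is level to within 0.1°. The label side looks up at 45°, back toward the robot. The grip reads 8.9 mm on the 9 mm plate.
- **Bystanders:** The tin, block and stick look to be where they were, though I only compared the pictures by eye. The highest force I read was 11 N, when the knife touched down.

**Less certain:**
- Height drifted up about 2 mm while the arm settled, leaving the centre about 3 mm above the 202 mm I aimed for.
- I never saw the label itself. I worked out which side it is on from where the notch is; the opposite face looked plain.
- Where cameras disagreed (card and box centres), the difference was 2 to 7 mm, and I used the values that fit the given sizes.

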